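# Unpin the sample board, slide it out to the red mark and hold it

## Robot

A 6-joint arm with a two-finger parallel gripper is mounted at the origin on the work surface. World frame = base frame: x ahead of the robot, y to its left, z up, the work surface at z = 0. Lengths are in m, angles in degrees, forces in N, time in s.
With the tool pointing down it reaches from about 0.25 to 0.775 m from the base axis. Payload 4 kg.
Tool frame: the origin (TCP) lies midway between the tips of the shut fingers; the grasp point (between the pads) lies 19 mm behind it (hold_point_z is the z of the grasp point in the tool frame, in m); z points along the fingers, y is the line along which they close (so a half turn about z gives the same grasp; the last joint's range is limited). The gripper opens to 85 mm and grips with 20 to 120 N. Pads are 22 mm wide; open, the fingers measure 114 mm over their backs; the gripper's body (76 mm by 85 mm) begins 54 mm behind the grasp point. The pads swing forward as they close: fully open they stand 13 mm farther back than shut.
Start: joints at [-5.907, 4.996, 78.535, -0, 96.463, -5.907], TCP at [0.55, -0, 0.231] pointing down, gripper open.
Joint ranges: [-177.83, 177.83], [-43.37, 116.18], [15.69, 146.23], [-61.86, 241.86], [9.47, 152.12], [-147.06, 147.06]. Speed limits (degrees/s): [159.86, 159.86, 180, 180, 180, 180].

## Interface

Orientations are given as a 3x3 rotation matrix whose columns are the frame's x, y, z axes.
In Python, from workcell import state, read_camera, camera_params, close_job, hold_point_z gives the robot as it stands. The module is installed in compiled form; this text tells all that it offers.
- The arm moves only by the tool carry_out, never from a script. Its argument "plan" is text: rows parted by semicolons, each of 5 numbers parted by spaces: the shift along the tool's x, y, z in mm, then the turn about the tool's z in degrees, then the opening, from -1 (shut) to 1 (fully open), so that 0 is half open. A call has 1 to 12 rows; each row is the pose to reach, as a shift and turn from the pose commanded when the call began, along the tool's axes at that moment; what a row does not reach only later rows make up. A row lasts 1/10 s, in which the tool goes at most 50 mm and 8.59 degrees, less where a joint would pass 70% of its speed; a pose out of reach is approached as far as the arm can. A call with a gripper value outside its range is refused whole. The fingers move at their own pace and stop on an object; "force" is the grip in N (left out, the last holds). Time passes only in rows, so rows that repeat a pose let the fingers close. It gives the time, the measured TCP pose, the force, the opening and the grip force at its end, in the units of the state.
- state(): the state, without advancing time (a new reading comes with each control period).
- read_camera(name): name is "scene" or "side" or "wrist"; returns (picture, depth): 420x560x3 uint8, red, green, blue; 420x560 float32, m along the optical axis (not along the pixel's ray), 0 where there is no reading.
- camera_params(name): a dict with "intrinsics" (3x3 intrinsics, pixels), "R" (3x3) and "t" (3): a world point X has camera coordinates R X + t; the wrist camera has in their place "hand_eye" (4x4, takes a point from camera to tool coordinates, whose origin is the TCP and whose axes are the flange's). Camera axes: x right, y down, z forward; pixel columns grow to the right and rows downward; lengths in m; the calibration is good to about 2 mm. A picture is of the moment at which its call begins: read the wrist's pose just before it. camera_params takes no time and is no camera call.
- close_job(): hands the job in; it is judged then, once.
The state is a dict: "t": time; "joint_pos": joint angles; "joint_velocities": joint speeds; "joint_efforts": joint torques, N m; "eef_pos": TCP position; "orientation": TCP orientation; "ft_force": force on the tool from outside, world axes, zero at the start; "torque": the same for the moment, N m; "gripper_width": finger opening in m; "grip_force": force on a finger pad.
Only numpy, scipy, OpenCV 4.12 (cv2) and the standard library are available. Lean on these libraries where they do the work, as an engineer would, in place of code of your own. Each camera call takes 0.05 s, during which the arm holds its last target. There are 200 camera calls.

## Task

Pull the yellow-headed stop pin up out of its socket in the grey deck and put it, foot down, into the blue cup. Then slide the white sample board (it has a blue handle) to the left along its channel, without lifting it off the deck, until its front end is level with the two red posts on the light pad, and finish while still holding it there, straight and flat on the deck: it would tip if let go, and it must never tip. Leave the bottle, the two vials, the tip box and the cup standing where they are.

Things in the scene. Friction and masses are not known exactly. Their poses are not given: they have to be found in the camera images.
- deck: fixed grey stage, 220 (x) x 110 (y) x 70 mm high; origin under its centre. x = outward sliding direction (to the robot's left, +y, within 12 degrees); outer edge at x = +110. Side rails along x, 8 mm high, leave a channel 80 mm wide for the board, centred on y = 0. Pin socket (12 mm wide, 35 deep) in the top at x = 96, y = 0, in front of the board: the pin blocks it
- board: loose white board 200 (x) x 70 (y) x 10 mm, 0.36 to 0.56 kg, lying in the deck's channel, x outward, 5 mm play to each rail. Origin under its centre. Blue handle at its inner end, heavy dark steel sample cell (50 x 54 x 16 mm high, centre at x = 62 mm) on its outer end. Centre of mass about 80 mm behind the front end: at the mark it tips outward unless held
- board_handle (a point): centre of the board's upright blue handle block, 30 (along x) x 22 (along y) x 45 mm high, standing on the board's top; axes as the board's. It is 178 mm behind the board's front end, its underside is 22.5 mm below this point
- board_front (a point): middle of the board's front (outer) end face, half-way up its thickness; axes as the board's
- pin_mid (a point): half-way up the loose stop pin, z along it: steel shaft 10 mm thick, 90 mm long, topped by a round yellow head 18 mm thick, 40 mm tall; 130 mm long in all, 60 g. Head's centre is 45 mm above this point. Starts upright with its lower 35 mm in the socket, about 1 mm play all round
- pin_foot (a point): lower end of the stop pin, 65 mm below its middle
- cup: loose blue cup, open at the top, rim 72 mm across outside, wall 4 mm, 100 mm high, 0.3 kg, standing on the bench beyond the left end (past the pad) or the right end of the deck; origin at the centre of its underside. Its inner floor is 5 mm above the bench and about 50 mm across, its inside 64 mm across at the rim
- pad: fixed black light pad with white top, 130 (x) x 140 (y) x 12 mm, on the bench past the deck's outer edge; origin under its centre, x parallel to the deck's. Two red posts 8 x 8 mm at x = 0, y = +62 and -62 mm, reaching 92 mm above the bench; the board passes between them; a red line on the pad joins them
- mark (a point): point midway between the two red posts, 75 mm above the bench; x axis parallel to the deck's. The board's front end must come level with it along x
- bottle: white bottle 68 mm thick, 150 mm tall, loose, bystander at the other end from the cup; origin under its centre
- vial_blue: vial with blue cap, 28 mm thick, 70 mm tall, loose, bystander; origin under its centre
- vial_red: vial with red cap, 28 mm thick, 55 mm tall, loose, bystander; origin under its centre
- tipbox: box of pipette tips with red top, 85 x 125 x 65 mm high, loose, bystander; origin under its centre
Things that resemble listed ones, but are neither listed nor needed, are in the scene too. There is more than one size of the part that bears pin_mid; the job needs the larger.

How it is judged (in metres and radians):
On the way, in this order (a step that is already met when the one before it is completed fails the run):
1. the pin is pulled up clear of its socket (z of pin_foot in the frame of deck above 0.075 m), for 0.1 s.
2. the pin is in the cup, the board not yet slid out (z of pin_foot in the frame of cup below 0.03 m and horizontal distance between pin_foot and cup below 0.036 m and x of board_front in the frame of deck below 0.12 m), for 0.2 s.
At the end, for the whole second after the job is handed in: Board front end within 6 mm of the line through the red posts; board tilt under 0.05 rad, at most 4 mm off the deck, within 0.1 rad of the deck's direction, still, clear of the pad, held by the fingers (over 1 N); pin foot in the upright cup, under 30 mm above the bench (x of board_front in the frame of mark between -0.006 and 0.006 m and angle between board's own z axis and vertical below 0.05 rad and angle between the x axis of board and the x axis of deck, either way round below 0.1 rad and z of board_handle in the frame of deck between 0.098 and 0.107 m and contact force between the fingers and board above 1 N and contact force between board and pad below 0.1 N and linear speed of board below 0.02 m/s and z of pin_foot in the frame of cup below 0.03 m and horizontal distance between pin_foot and cup below 0.036 m and angle between cup's own z axis and vertical below 0.1 rad); the arm keeps its last pose, push and grip.
It fails at once if the board tipped (angle between board's own z axis and vertical above 0.15 rad).
It fails at once if the board was lifted off the deck (z of board_handle in the frame of deck above 0.12 m).
It fails at once if the cup was shoved or knocked over (distance of cup from where it was at the start of the episode above 0.03 m or angle between cup's own z axis and vertical above 0.3 rad).
It fails at once if a bystander was disturbed (distance of any of bottle, vial_blue, vial_red, tipbox from where it was at the start of the episode above 0.02 m or angle between any of bottle, vial_blue, vial_red, tipbox's own z axis and vertical above 0.3 rad).
It also fails if it takes over 58 s, if anything falls off the work surface, if the arm or the gripper's body presses on something with over 40 N, if the wrist force passes 120 N, or if a joint passes its speed limit or range.

## Working session

There is one attempt and no reset: what is moved stays moved. The work goes in short steps, Python scripts to look and compute and a tool call to move; the robot and the scene stay as the last step left them, time stands still between calls to the robot, and variables do not carry over. Pictures are saved under pics/ and viewed, at most 10 in all, crops included, and the job is handed in when it is done.

Besides the shell and the picture viewer there is one more tool, called after "Emit:" by a JSON object that holds its "name" and its "arguments". carry_out: Moves the arm, as the interface text tells. Its arguments: {"type":"object","properties":{"plan":{"type":"string"},"force":{"type":"number"}},"required":["plan"]}

```bash
mkdir -p pics; cat > h.py <<'E'
import numpy as np, cv2
from workcell import *
def snap(n):
    s=state(); im,d=read_camera(n); p=camera_params(n); K=np.array(p["intrinsics"])
    if n=="wrist":
        H=np.array(p["hand_eye"]); T=np.eye(4); T[:3,:3]=s["orientation"]; T[:3,3]=s["eef_pos"]; C=T@H
    else:
        R=np.array(p["R"]);t=np.array(p["t"]).ravel(); C=np.eye(4); C[:3,:3]=R.T; C[:3,3]=-R.T@t
    return im,d,K,C
def ray(K,C,u,v):
    r=C[:3,:3]@np.linalg.solve(K,[u,v,1.]); return C[:3,3],r
def onz(K,C,u,v,z):
    o,r=ray(K,C,u,v); return o+r*(z-o[2])/r[2]
def cloud(d,K,C):
    v,u=np.mgrid[:d.shape[0],:d.shape[1]]
    c=np.stack([(u-K[0,2])/K[0,0]*d,(v-K[1,2])/K[1,1]*d,d],-1)
    return c@C[:3,:3].T+C[:3,3]
def proj(K,C,X):
    q=K@(C[:3,:3].T@(np.array(X)-C[:3,3])); return q[:2]/q[2]
def tri(a,b):
    (o1,r1),(o2,r2)=a,b
    s=np.linalg.lstsq(np.stack([r1,-r2],1),o2-o1,rcond=None)[0]
    p,q=o1+s[0]*r1,o2+s[1]*r2; return (p+q)/2,np.linalg.norm(p-q)
def save(n,im): cv2.imwrite("pics/"+n,im[...,::-1])
def load(n):
    f=np.load(n+".npz"); return f["im"],f["d"],f["K"],f["C"]
E
python3 - <<'E'
from h import *
for n in ("scene","side","wrist"):
    im,d,K,C=snap(n); np.savez(n,im=im,d=d,K=K,C=C); save(n+".png",im); print(n,C.round(3).tolist(),K[0,0])
print(state(),hold_point_z)
E
```

```text
scene [[0.728, 0.525, -0.441, 1.042], [0.685, -0.556, 0.47, -0.49], [0.001, -0.644, -0.765, 0.925], [0.0, 0.0, 0.0, 1.0]] 504.10973740781424
side [[-0.846, -0.253, 0.469, 0.048], [-0.533, 0.442, -0.722, 0.798], [-0.025, -0.861, -0.508, 0.638], [0.0, 0.0, 0.0, 1.0]] 509.867344742472
wrist [[1.0, 0.001, -0.004, 0.549], [0.0, -0.948, -0.318, 0.081], [-0.004, 0.318, -0.948, 0.373], [0.0, 0.0, 0.0, 1.0]] 306.4488020350856
{'t': 0.15, 'joint_pos': array([-5.90812735e+00,  5.03188708e+00,  7.86057215e+01, -1.96102749e-03,
        9.64646691e+01, -5.90690249e+00]), 'joint_velocities': array([-0.01289789, -0.07082964, -0.19054613, -0.01671884, -0.04277931,
       -0.06819932]), 'joint_efforts': array([ 1.22744677e-03, -3.52374566e+01, -3.13678122e+01, -1.70676763e-04,
        8.12124257e-03, -6.53522420e-05]), 'eef_pos': array([5.49604012e-01, 1.63026648e-05, 2.30376453e-01]), 'orientation': array([[ 2.53344457e-05,  9.99998417e-01, -1.77909936e-03],
       [ 9.99999988e-01, -2.50677683e-05,  1.49916728e-04],
       [ 1.49871892e-04, -1.77910313e-03, -9.99998406e-01]]), 'ft_force': array([ 0.64597632, -0.21154299,  0.24994604]), 'torque': array([-0.00228212, -0.03647395,  0.01223006]), 'grip_force': 0.0, 'gripper_width': 0.08536878164114417} -0.0187
```

View pics/scene.png

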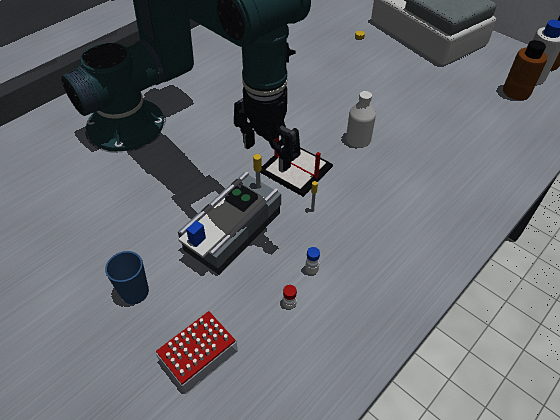

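View pics/side.png

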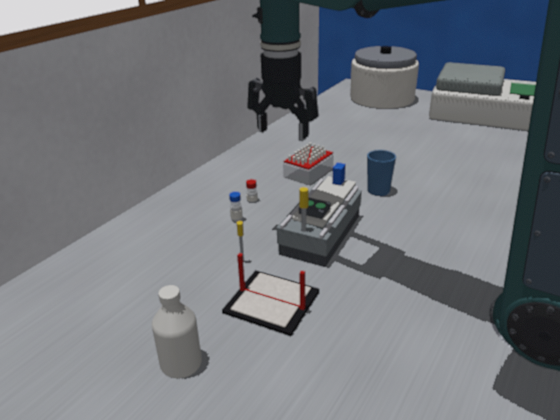

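The scene view shows yellow things at (257,163), the pin standing in the deck in front of the board; (315,187), a thinner pin standing on the bench; and (360,35), a far yellow disc. The side view shows the same two pins at (304,197) and (240,228). I choose the one in the deck. The cup is at (127,277) in the scene view and (380,172) in the side view, at the deck's right end. The handle is at (195,233) / (339,173), and the posts are near (317,165) and (278,150).

```bash
cat > m.py <<'E'
from h import *
def blobs(n,lo,hi,minA=12):
    im,d,K,C=load(n); h=cv2.cvtColor(im,cv2.COLOR_RGB2HSV); m=cv2.inRange(h,np.array(lo),np.array(hi))
    P=cloud(d,K,C); k,l,s,c=cv2.connectedComponentsWithStats(m)
    for i in range(1,k):
        if s[i,4]>=minA:
            q=P[(l==i)&(d>0)]
            if len(q)==0: continue
            print(n,s[i].tolist(),c[i].round(1),'med',np.median(q,0).round(3),'lo',np.percentile(q,3,axis=0).round(3),'hi',np.percentile(q,97,axis=0).round(3))
E
python3 - <<'E'
from m import *
for n in("scene","side"):
    print("Y");blobs(n,(18,130,90),(35,255,255))
    print("B");blobs(n,(112,150,60),(130,255,255))
    print("R");blobs(n,(0,150,70),(8,255,255),25);
    print("cup");blobs(n,(98,80,30),(111,255,200),200)
    print("white pad/board");blobs(n,(0,0,165),(179,45,255),200)
ps=[load(n) for n in("scene","side")]
im=ps[0][0];a=cv2.resize(im[140:280,170:350],None,fx=3,fy=3,interpolation=cv2.INTER_CUBIC)
save("crop.png",a)
E
```

```text
Y
scene [356, 31, 9, 5, 37] [359.9  32.9] med [0.203 0.796 0.013] lo [0.191 0.783 0.008] hi [0.215 0.809 0.019]
scene [253, 154, 8, 6, 38] [256.8 156.5] med [0.476 0.043 0.163] lo [0.469 0.036 0.161] hi [0.484 0.051 0.165]
scene [312, 181, 6, 5, 21] [314.4 182.9] med [0.579 0.12  0.096] lo [0.573 0.115 0.092] hi [0.582 0.126 0.099]
B
scene [548, 20, 12, 8, 58] [553.9  23.3] med [0.715 0.977 0.177] lo [0.702 0.958 0.173] hi [0.731 0.998 0.18 ]
scene [189, 222, 9, 11, 27] [192.8 227. ] med [ 0.495 -0.158  0.124] lo [ 0.489 -0.17   0.121] hi [ 0.501 -0.147  0.126]
scene [194, 223, 10, 16, 54] [198.6 231.7] med [ 0.507 -0.154  0.115] lo [ 0.499 -0.168  0.093] hi [ 0.509 -0.144  0.125]
R
scene [291, 163, 23, 12, 32] [301.8 168.6] med [0.476 0.198 0.011] lo [0.444 0.194 0.007] hi [0.509 0.202 0.015]
scene [283, 285, 14, 11, 118] [289.3 290.1] med [ 0.706 -0.101  0.054] lo [ 0.695 -0.113  0.051] hi [ 0.718 -0.091  0.057]
scene [156, 311, 79, 72, 1836] [194.8 347.5] med [ 0.661 -0.308  0.05 ] lo [ 0.619 -0.362  0.047] hi [ 0.697 -0.246  0.053]
cup
scene [64, 69, 32, 36, 368] [81.  86.3] med 
[... 3368 characters left out ...]
08]
side [433, 80, 102, 23, 508] [494.6  92.8] med [ 0.296 -0.89   0.1  ] lo [ 0.211 -1.08   0.093] hi [ 0.483 -0.854  0.104]
side [318, 176, 37, 22, 371] [335.7 186.8] med [ 0.487 -0.128  0.081] lo [ 0.461 -0.172  0.079] hi [ 0.528 -0.101  0.083]
side [250, 274, 49, 30, 887] [276.  287.9] med [0.464 0.172 0.013] lo [0.416 0.145 0.011] hi [0.509 0.195 0.015]
side [158, 285, 21, 14, 220] [168.3 291.3] med [0.505 0.396 0.151] lo [0.492 0.383 0.149] hi [0.519 0.409 0.152]
side [232, 291, 65, 35, 1219] [264.7 307.8] med [0.451 0.229 0.013] lo [0.403 0.201 0.011] hi [0.503 0.254 0.015]
side [154, 311, 20, 22, 276] [164.3 322.6] med [0.5   0.418 0.108] lo [0.488 0.41  0.098] hi [0.515 0.425 0.119]
```

View pics/crop.png

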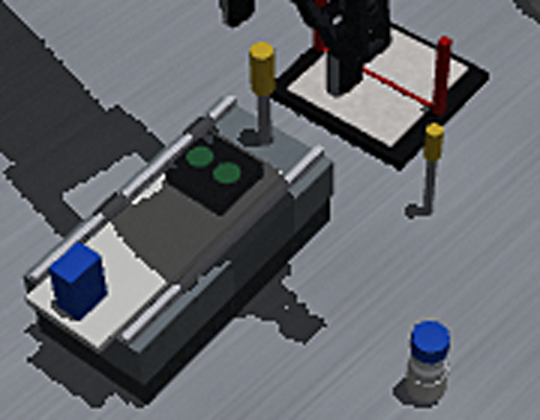

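The crop shows the large head at (262,68) in the deck socket in front of the board, and the smaller pin at (433,142) standing on the bench. The choice holds.

```bash
python3 - <<'E'
from m import *
blobs("wrist",(18,130,60),(35,255,255),40); print("B");blobs("wrist",(112,130,40),(130,255,255),40);print("R");blobs("wrist",(0,150,60),(8,255,255),30)
S=load("scene");D=load("side")
# pin head centre: side blob centroid, scene: full head mask (dark side incl.)
h=cv2.cvtColor(S[0],cv2.COLOR_RGB2HSV);m=cv2.inRange(h,np.array((15,110,40)),np.array((38,255,255)));k,l,s,c=cv2.connectedComponentsWithStats(m)
for i in range(1,k):
    if s[i,4]>60: print(s[i],c[i],tri(ray(*S[2:],*c[i]),ray(*D[2:],303.5,197.4)))
posts=np.array([[.3945,.194],[.5165,.2075]])
# plane-fit cleaner: side red posts top at z=.092
for (u,v) in((241.3,255),(302,272)): print(onz(*D[2:],u,v,.092))
# deck direction from rails/board: board white edge, min area rect of points z in .076-.084 + cell
P=np.vstack([cloud(*X[1:])[X[1]>0] for X in(S,D)]);q=P[(abs(P[:,2]-.07)<.02)&(P[:,0]>.4)&(P[:,0]<.57)&(P[:,1]>-.2)&(P[:,1]<.075)]
print("deckbox",cv2.minAreaRect(q[:,:2].astype(np.float32)*1000))
q=P[(P[:,2]>.102)&(P[:,2]<.13)&(P[:,0]>.46)&(P[:,0]<.54)&(P[:,1]>-.2)&(P[:,1]<-.11)]
print("handle",cv2.minAreaRect(q[:,:2].astype(np.float32)*1000),q[:,2].max())
q=P[(P[:,2]>.09)&(P[:,2]<.105)&(P[:,0]>.40)&(P[:,0]<.51)&(P[:,1]>-.36)&(P[:,1]<-.25)]
print("rim",cv2.minEnclosingCircle(q[:,:2].astype(np.float32)*1000))
E
```

```text
wrist [302, 48, 18, 21, 270] [310.5  58.3] med [0.576 0.12  0.097] lo [0.57  0.115 0.079] hi [0.582 0.126 0.099]
wrist [157, 146, 38, 31, 848] [175.1 160.9] med [0.478 0.046 0.165] lo [0.468 0.038 0.131] hi [0.483 0.053 0.166]
B
R
wrist [396, 257, 26, 25, 434] [409.  269.2] med [ 0.703 -0.097  0.055] lo [ 0.692 -0.11   0.043] hi [ 0.715 -0.087  0.056]
wrist [330, 361, 43, 22, 512] [347.7 369.2] med [ 0.64  -0.248  0.051] lo [ 0.621 -0.265  0.047] hi [ 0.671 -0.24   0.052]
[355  31  10   9  72] [359.33333333  34.54166667] (array([0.40139954, 0.34072819, 0.30603617]), np.float64(0.16325419734763205))
[253 154   9  18 132] [256.93939394 162.46969697] (array([0.4756361 , 0.04425028, 0.14430653]), np.float64(0.0008897724303051958))
[311 181   7  13  68] [314.04411765 186.92647059] (array([0.54361009, 0.05782515, 0.12492442]), np.float64(0.13129084827602408))
[0.51469313 0.20425545 0.092     ]
[0.39504171 0.19175445 0.092     ]
deckbox ((485.96319580078125, -58.118255615234375), (113.81786346435547, 245.50460815429688), 5.965517044067383)
handle ((496.5232849121094, -153.31378173828125), (24.705917358398438, 38.251434326171875), 3.904916524887085) 0.12936667330191487
rim ((453.3619689941406, -299.177490234375), 39.62720489501953)
```

Emit:
{"name": "carry_out", "arguments": {"plan": "25 -40 10 -3 1; 45 -74 20 -6 1; 45 -74 30 -6 1; 45 -74 50 -6 1; 45 -74 70 -6 1; 45 -74 85 -6 1; 45 -74 97 -6 1; 45 -74 97 -6 1; 45 -74 97 -6 1; 45 -74 97 -6 1", "force": 60}}

```text
t: 1.15
eef_pos: [0.4769, 0.0449, 0.1354]
orientation: [[-0.104, 0.995, 0.002], [0.995, 0.104, -0.0], [-0.0, 0.002, -1.0]]
ft_force: [0.8, -0.5, 0.0]
gripper_width: 0.0856
grip_force: 0.0
```

Emit:
{"name": "carry_out", "arguments": {"plan": "0 0 0 0 -1; 0 0 0 0 -1; 0 0 0 0 -1; 0 0 0 0 -1; 0 0 0 0 -1; 0 0 0 0 -1; 0 0 0 0 -1; 0 0 0 0 -1; 0 0 0 0 -1; 0 0 0 0 -1"}}

```text
t: 2.15
eef_pos: [0.4761, 0.045, 0.1346]
orientation: [[-0.105, 0.995, 0.0], [0.995, 0.105, -0.0], [-0.0, 0.0, -1.0]]
ft_force: [-0.3, 0.5, 2.7]
gripper_width: 0.0159
grip_force: 58.5
```

Emit:
{"name": "carry_out", "arguments": {"plan": "0 0 -8 0 -1; 0 0 -18 0 -1; 0 0 -30 0 -1; 0 0 -45 0 -1; 0 0 -65 0 -1; 0 0 -85 0 -1; 0 0 -105 0 -1; 0 0 -118 0 -1; 0 0 -120 0 -1; 0 0 -120 0 -1; 0 0 -120 0 -1"}}

```text
t: 3.25
eef_pos: [0.4755, 0.045, 0.2531]
orientation: [[-0.105, 0.995, -0.002], [0.995, 0.105, 0.0], [0.0, -0.002, -1.0]]
ft_force: [0.8, 0.1, -1.9]
gripper_width: 0.0162
grip_force: 58.5
```

```bash
python3 - <<'E'
from m import *
for n in("scene","side"):
    im,d,K,C=snap(n); np.savez(n,im=im,d=d,K=K,C=C); save(n+"2.png",im);blobs(n,(18,130,60),(35,255,255),12)
    P=cloud(d,K,C);q=P[(d>0)&(abs(P[...,0]-.476)<.02)&(abs(P[...,1]-.045)<.025)&(P[...,2]>.10)&(P[...,2]<.24)]
    for z in np.arange(.11,.24,.02):
        w=q[abs(q[:,2]-z)<.01]; print(round(z,2),len(w),w.mean(0).round(4) if len(w) else '')
s=state();R=s["orientation"];o=s["eef_pos"];print(o,"cup in tool mm",(R.T@(np.array([.4535,-.302,o[2]])-o)*1000).round(1))
E
```

```text
scene [355, 31, 10, 6, 42] [360.   33.1] med [0.202 0.797 0.012] lo [0.189 0.786 0.004] hi [0.215 0.814 0.017]
scene [251, 111, 7, 20, 57] [253.1 120.1] med [0.477 0.037 0.271] lo [0.469 0.035 0.245] hi [0.482 0.046 0.283]
scene [312, 181, 6, 12, 51] [314.3 186.3] med [0.581 0.117 0.089] lo [0.573 0.113 0.073] hi [0.585 0.125 0.097]
0.11 0 
0.13 0 
0.15 7 [0.477  0.0413 0.1572]
0.17 28 [0.4779 0.0415 0.1704]
0.19 30 [0.4772 0.0417 0.1899]
0.21 37 [0.4778 0.0416 0.2095]
0.23 36 [0.4783 0.0421 0.2297]
side [299, 130, 9, 23, 149] [302.2 141.2] med [0.474 0.053 0.266] lo [0.468 0.05  0.247] hi [0.482 0.056 0.285]
side [237, 221, 6, 15, 68] [239.6 227.9] med [0.575 0.127 0.088] lo [0.571 0.119 0.071] hi [0.58  0.13  0.099]
0.11 0 
0.13 0 
0.15 10 [0.4733 0.0484 0.1572]
0.17 46 [0.4724 0.049  0.1702]
0.19 47 [0.4725 0.049  0.1903]
0.21 46 [0.4723 0.0491 0.2099]
0.23 56 [0.473  0.0491 0.2307]
[0.47545566 0.04502779 0.25295199] cup in tool mm [-342.8  -58.1    0. ]
```

View pics/side2.png

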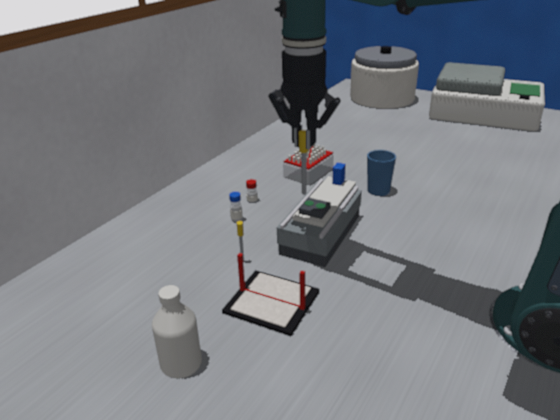

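The side view shows the pin hanging straight in the fingers with its head at (304,141), clear of the deck. The cup at (380,172) is unchanged.

Emit:
{"name": "carry_out", "arguments": {"plan": "-20 -3 0 0 -1; -55 -9 0 0 -1; -95 -16 0 0 -1; -135 -23 0 0 -1; -175 -30 0 0 -1; -215 -37 0 0 -1; -255 -44 0 0 -1; -290 -50 0 0 -1; -320 -55 0 0 -1; -338 -57 0 0 -1; -343 -58 0 0 -1; -343 -58 0 0 -1"}}

```text
t: 4.55
eef_pos: [0.4541, -0.3019, 0.2537]
orientation: [[-0.104, 0.995, -0.001], [0.995, 0.104, 0.001], [0.002, -0.001, -1.0]]
ft_force: [0.3, -0.1, -0.7]
gripper_width: 0.0159
grip_force: 58.5
```

```bash
python3 - <<'E'
from m import *
for n in("scene","side"):
    im,d,K,C=snap(n); np.savez(n,im=im,d=d,K=K,C=C)
    h=cv2.cvtColor(im,cv2.COLOR_RGB2HSV)
    P=cloud(d,K,C);b=(d>0)&(abs(P[...,0]-.4535)<.06)&(abs(P[...,1]+.302)<.06)
    q=P[b&(P[...,2]>.12)&(P[...,2]<.20)];print(n,"shaft",len(q),q.mean(0).round(4),q[:,2].min())
    q=P[b&(P[...,2]>.095)&(P[...,2]<.106)];print("rim",q.min(0).round(3),q.max(0).round(3),cv2.minEnclosingCircle(q[:,:2].astype(np.float32)*1000))
    a=im[80:320,40:260] if n=="scene" else im[60:240,300:460]; save(n+"3.png",cv2.resize(a,None,fx=2.4,fy=2.4))
print(state()["eef_pos"])
E
```

```text
scene shaft 89 [ 0.457  -0.3036  0.1782] 0.15364887716684705
rim [ 0.416 -0.338  0.095] [ 0.489 -0.268  0.103] ((452.49871826171875, -302.70172119140625), 36.96753692626953)
side shaft 72 [ 0.4527 -0.2973  0.178 ] 0.1549333014547335
rim [ 0.416 -0.34   0.095] [ 0.486 -0.262  0.103] ((452.27978515625, -301.2113037109375), 39.75625228881836)
[ 0.45446532 -0.30093532  0.25433713]
```

View pics/scene3.png

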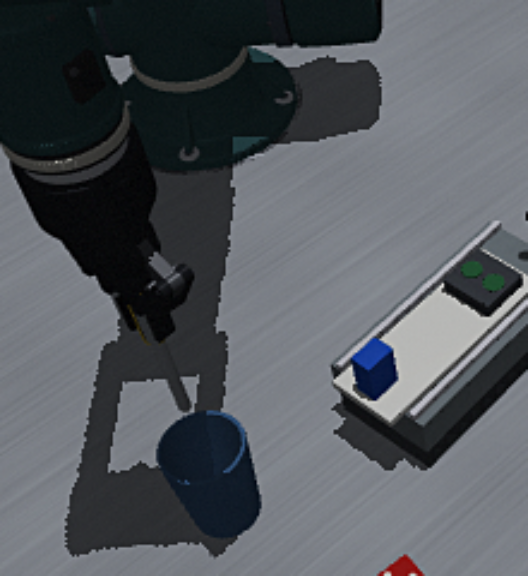

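The crop shows the pin hanging over the cup with its foot at (184,405), above the rim, whose centre is near (203,447). The measured centres agree to about 3 mm, so I lower it.

Emit:
{"name": "carry_out", "arguments": {"plan": "0 0 15 0 -1; 0 0 35 0 -1; 0 0 55 0 -1; 0 0 75 0 -1; 0 0 95 0 -1; 0 0 115 0 -1; 0 0 130 0 -1; 0 0 137 0 -1; 0 0 141 0 -1; 0 0 141 0 -1; 0 0 141 0 -1"}}

```text
t: 5.75
eef_pos: [0.4547, -0.3026, 0.1143]
orientation: [[-0.105, 0.995, 0.002], [0.995, 0.105, -0.001], [-0.001, 0.001, -1.0]]
ft_force: [-0.4, -0.1, -0.4]
gripper_width: 0.0158
grip_force: 58.5
```

Emit:
{"name": "carry_out", "arguments": {"plan": "0 0 0 0 -0.8; 0 0 0 0 -0.6; 0 0 0 0 -0.4; 0 0 0 0 -0.2; 0 0 0 0 -0.1; 0 0 0 0 -0.1; 0 0 0 0 -0.1; 0 0 0 0 -0.1; 0 0 0 0 -0.1; 0 0 0 0 -0.1"}}

```text
t: 6.75
eef_pos: [0.4542, -0.3022, 0.1133]
orientation: [[-0.105, 0.995, 0.0], [0.995, 0.105, -0.0], [-0.0, 0.0, -1.0]]
ft_force: [-1.0, 0.2, 0.2]
gripper_width: 0.0383
grip_force: 0.0
```

Emit:
{"name": "carry_out", "arguments": {"plan": "0 0 -10 0 -0.1; 0 0 -30 0 -0.1; 0 0 -60 0 -0.1; 0 0 -90 0 -0.1; 0 0 -110 0 0.4; 0 0 -110 0 1; 0 0 -110 0 1"}}

```text
t: 7.45
eef_pos: [0.4542, -0.3022, 0.2236]
orientation: [[-0.105, 0.995, 0.001], [0.995, 0.105, -0.001], [-0.001, 0.001, -1.0]]
ft_force: [0.1, 0.3, -1.0]
gripper_width: 0.0798
grip_force: 0.0
```

```bash
python3 - <<'E'
from m import *
ims=[]
for n in("scene","side"):
    im,d,K,C=snap(n); np.savez(n,im=im,d=d,K=K,C=C); blobs(n,(15,110,50),(38,255,255),12)
    P=cloud(d,K,C);b=(d>0)&(abs(P[...,0]-.4535)<.06)&(abs(P[...,1]+.302)<.06)
    q=P[b&(P[...,2]>.095)&(P[...,2]<.103)];print("rim",cv2.minEnclosingCircle(q[:,:2].astype(np.float32)*1000))
    q=P[(d>0)&(P[...,2]>.102)&(P[...,2]<.13)&(P[...,0]>.46)&(P[...,0]<.54)&(P[...,1]>-.2)&(P[...,1]<-.11)]
    print("handle",cv2.minAreaRect(q[:,:2].astype(np.float32)*1000),q[:,2].max(),cv2.minAreaRect(q[q[:,2]>.121][:,:2].astype(np.float32)*1000))
    a=im[180:340,60:260] if n=="scene" else im[110:270,260:460]; ims.append(cv2.resize(a,(400,320)))
save("c4.png",np.hstack(ims)); print(state()["eef_pos"],state()["ft_force"])
E
```

```text
scene [355, 31, 10, 8, 65] [359.6  34.3] med [0.203 0.793 0.011] lo [ 0.189  0.78  -0.   ] hi [0.216 0.81  0.016]
scene [311, 181, 7, 13, 66] [314. 187.] med [0.581 0.117 0.086] lo [0.573 0.113 0.067] hi [0.585 0.123 0.099]
scene [115, 253, 14, 19, 163] [121.5 261.7] med [ 0.459 -0.305  0.124] lo [ 0.448 -0.312  0.098] hi [ 0.463 -0.297  0.136]
rim ((452.9097900390625, -302.84222412109375), 37.24271774291992)
handle ((497.8509521484375, -157.0237274169922), (24.62091827392578, 31.636478424072266), 3.3064217567443848) 0.12737237171891203 ((497.6402587890625, -156.74981689453125), (23.847930908203125, 31.07923698425293), 5.186124324798584)
side [378, 142, 7, 16, 92] [381.5 150.1] med [ 0.45  -0.295  0.115] lo [ 0.445 -0.301  0.098] hi [ 0.459 -0.291  0.135]
side [237, 221, 6, 15, 75] [239.7 227.6] med [0.575 0.126 0.088] lo [0.571 0.119 0.071] hi [0.581 0.13  0.1  ]
rim ((453.06195068359375, -301.05230712890625), 38.722434997558594)
handle ((495.0918273925781, -152.61288452148438), (22.144960403442383, 33.078006744384766), 5.860223293304443) 0.12771513190664374 ((495.2724304199219, -152.9994659423828), (21.946439743041992, 32.20860290527344), 6.081235408782959)
[ 0.4535506  -0.30168324  0.22155941] [-1.12291102  0.21842362 -0.01934335]
```

View pics/c4.png

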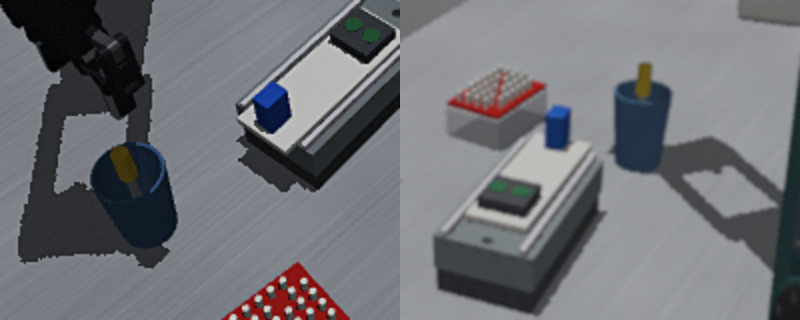

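The crops show the pin upright in the cup with its yellow head at (124,165) in the left half and (645,80) in the right half. The board has not moved, and its blue handle is at (272,107) in the left half.

Emit:
{"name": "carry_out", "arguments": {"plan": "40 16 0 0 1; 80 32 0 0 1; 120 48 0 0 1; 142 57 0 0 1; 142 57 25 0 1; 142 57 50 0 1; 142 57 75 0 1; 142 57 100 0 1; 142 57 115 0 1; 142 57 128 0 1; 142 57 134 0 1; 142 57 134 0 1"}}

```text
t: 8.75
eef_pos: [0.4953, -0.1547, 0.0879]
orientation: [[-0.104, 0.995, -0.002], [0.995, 0.104, 0.001], [0.001, -0.002, -1.0]]
ft_force: [0.2, -0.1, 1.5]
gripper_width: 0.0855
grip_force: 0.0
```

Emit:
{"name": "carry_out", "arguments": {"plan": "0 0 0 0 -0.2; 0 0 0 0 -0.4; 0 0 0 0 -0.5; 0 0 0 0 -1; 0 0 0 0 -1; 0 0 0 0 -1; 0 0 0 0 -1; 0 0 0 0 -1; 0 0 0 0 -1", "force": 90}}

```text
t: 9.65
eef_pos: [0.4966, -0.1553, 0.0902]
orientation: [[-0.104, 0.995, 0.002], [0.995, 0.104, -0.001], [-0.001, 0.002, -1.0]]
ft_force: [1.0, 0.1, 5.0]
gripper_width: 0.0209
grip_force: 88.6
```

```bash
python3 - <<'E'
from m import *
s=state();print({k:np.round(s[k],4) for k in("t","eef_pos","orientation","ft_force","gripper_width","grip_force")})
G=[]
for n in("scene","side"):
    im,d,K,C=snap(n); np.savez(n,im=im,d=d,K=K,C=C)
    P=cloud(d,K,C);v=P[d>0]
    # pad white top + posts; cell
    for nm,z0,z1,b in(("pad",.004,.02,(.37,.54,.1,.3)),("cell",.091,.1,(.42,.53,-.06,.04)),("posts",.03,.095,(.38,.53,.15,.25))):
        q=v[(v[:,2]>z0)&(v[:,2]<z1)&(v[:,0]>b[0])&(v[:,0]<b[1])&(v[:,1]>b[2])&(v[:,1]<b[3])]
        if len(q)>5: print(n,nm,len(q),cv2.minAreaRect(q[:,:2].astype(np.float32)*1000))
    h=cv2.cvtColor(im,cv2.COLOR_RGB2HSV);m=cv2.inRange(h,np.array((0,130,50)),np.array((8,255,255)))>0
    for x in(.395,.5155):
        q=P[m&(d>0)&(abs(P[...,0]-x)<.02)&(abs(P[...,1]-.2)<.03)&(P[...,2]>.025)];print("post",len(q),q.mean(0).round(4) if len(q) else '')
    w=cv2.inRange(h,np.array((0,0,120)),np.array((179,45,255)))>0
E
```

```text
{'t': np.float64(9.65), 'eef_pos': array([ 0.4966, -0.1553,  0.0902]), 'orientation': array([[-1.045e-01,  9.945e-01,  1.700e-03],
       [ 9.945e-01,  1.045e-01, -8.000e-04],
       [-1.000e-03,  1.600e-03, -1.000e+00]]), 'ft_force': array([0.9633, 0.0857, 5.0497]), 'gripper_width': np.float64(0.0209), 'grip_force': np.float64(88.6344)}
scene pad 1962 ((457.9034729003906, 194.8135986328125), (141.8612060546875, 135.2398681640625), 6.354248046875)
scene cell 432 ((483.41888427734375, -17.766597747802734), (54.75904083251953, 51.58869552612305), 4.179988861083984)
scene posts 176 ((456.90472412109375, 195.05142211914062), (134.5386199951172, 12.753144264221191), 5.422351837158203)
post 26 [0.3983 0.1884 0.0649]
post 28 [0.5205 0.202  0.0662]
side pad 3647 ((451.3592529296875, 199.18658447265625), (195.11355590820312, 160.216552734375), 89.76042175292969)
side cell 374 ((481.7359313964844, -13.716848373413086), (54.39869689941406, 54.87299346923828), 5.821608066558838)
side posts 354 ((456.849365234375, 197.86691284179688), (133.613525390625, 12.736563682556152), 5.778134822845459)
post 115 [0.3937 0.1942 0.0616]
post 109 [0.5167 0.207  0.0625]
```

Emit:
{"name": "carry_out", "arguments": {"plan": "3 0 0 0 -1; 8 0 0 0 -1; 14 0 0 0 -1; 20 0 0 0 -1; 26 0 0 0 -1; 32 0 0 0 -1; 38 0 0 0 -1; 44 0 0 0 -1; 50 0 0 0 -1; 55 0 0 0 -1; 59 0 0 0 -1; 60 0 0 0 -1"}}

```text
t: 10.95
eef_pos: [0.4902, -0.0962, 0.0901]
orientation: [[-0.105, 0.995, 0.002], [0.995, 0.105, -0.003], [-0.003, 0.001, -1.0]]
ft_force: [0.8, -5.0, 4.2]
gripper_width: 0.0208
grip_force: 88.9
```

Emit:
{"name": "carry_out", "arguments": {"plan": "3 0 0 0 -1; 8 0 0 0 -1; 14 0 0 0 -1; 20 0 0 0 -1; 26 0 0 0 -1; 32 0 0 0 -1; 38 0 0 0 -1; 44 0 0 0 -1; 49 0 0 0 -1; 53 0 0 0 -1; 55 0 0 0 -1; 55 0 0 0 -1"}}

```text
t: 12.15
eef_pos: [0.4845, -0.0414, 0.0901]
orientation: [[-0.105, 0.995, 0.002], [0.995, 0.105, -0.002], [-0.002, 0.001, -1.0]]
ft_force: [1.0, -2.8, 5.8]
gripper_width: 0.0212
grip_force: 89.0
```

```bash
cat > b.py <<'E'
from m import *
s=state();print({k:np.round(s[k],4) for k in("t","eef_pos","ft_force","torque")})
u=np.array([-.1045,.9945,0]);w=np.array([.9945,.1045,0]);o=np.array([.4965,-.1553,0])
for n in("scene","side"):
    im,d,K,C=snap(n); np.savez(n,im=im,d=d,K=K,C=C)
    v=cloud(d,K,C)[d>0]; a=(v-o)@u; b=(v-o)@w
    q=v[(v[:,2]>.09)&(v[:,2]<.102)&(a>.16)&(a<.36)&(abs(b)<.04)]
    if len(q): print(n,"cell",len(q),cv2.minAreaRect(q[:,:2].astype(np.float32)*1000),"pitch fit",np.linalg.lstsq(np.c_[(q-o)@u,(q-o)@w,np.ones(len(q))],q[:,2],rcond=None)[0].round(3),q[:,2].mean())
    f=(v[:,2]>.074)&(v[:,2]<.084)&(a>.18)&(a<.40)&(abs(b)<.034)
    print("front along u: board",np.percentile(a[f],[99,99.7]).round(4))
    h=cv2.cvtColor(im,cv2.COLOR_RGB2HSV);save(n+"b%d.png"%(s["t"]*10),im)
E
python3 b.py
```

```text
{'t': np.float64(12.15), 'eef_pos': array([ 0.4845, -0.0414,  0.0901]), 'ft_force': array([ 1.0202, -2.7651,  5.7981]), 'torque': array([-0.4165,  0.0307, -0.028 ])}
scene cell 391 ((470.7139587402344, 95.72416687011719), (55.79117965698242, 52.3232421875), 4.2792887687683105) pitch fit [ 0.014 -0.009  0.091] 0.09439109149997481
front along u: board [0.2879 0.29  ]
side cell 495 ((470.1610412597656, 100.4741439819336), (55.48387908935547, 53.90312576293945), 6.176137924194336) pitch fit [-0.041  0.018  0.107] 0.09652198684954834
front along u: board [0.2952 0.2956]
```

Emit:
{"name": "carry_out", "arguments": {"plan": "2 0 1 0 -1; 6 0 1 0 -1; 12 0 1 0 -1; 18 0 1 0 -1; 24 0 1 0 -1; 30 0 1 0 -1; 36 0 1 0 -1; 42 0 1 0 -1; 48 0 1 0 -1; 53 0 1 0 -1; 57 0 1 0 -1; 57 0 1 0 -1", "force": 115}}

```text
t: 13.45
eef_pos: [0.4793, 0.0148, 0.0903]
orientation: [[-0.105, 0.994, 0.004], [0.994, 0.105, -0.004], [-0.004, 0.003, -1.0]]
ft_force: [0.8, -3.4, 9.2]
gripper_width: 0.0208
grip_force: 112.6
```

```bash
python3 b.py; python3 - <<'E'
from m import *
ims=[]
for n,r in(("scene",(110,230,200,350)),("side",(200,320,200,350))):
    im,d,K,C=load(n); ims.append(cv2.resize(im[r[0]:r[1],r[2]:r[3]],(400,320),interpolation=cv2.INTER_CUBIC))
    P=cloud(d,K,C); h=cv2.cvtColor(im,cv2.COLOR_RGB2HSV);m=cv2.inRange(h,np.array((0,130,50)),np.array((8,255,255)))>0
    for x in(.396,.518):
        b=m&(d>0)&(abs(P[...,0]-x)<.02)&(abs(P[...,1]-.2)<.03)
        ys,xs=np.nonzero(b&(P[...,2]>.07)); print(n,"post upper px",len(xs),P[b&(P[...,2]>.07)].mean(0).round(4) if len(xs) else '')
save("c5.png",np.hstack(ims))
E
```

```text
{'t': np.float64(13.45), 'eef_pos': array([0.4793, 0.0148, 0.0903]), 'ft_force': array([ 0.7838, -3.3835,  9.1983]), 'torque': array([-0.7617,  0.1602,  0.0941])}
scene cell 373 ((471.454833984375, 91.27350616455078), (55.79120635986328, 173.80946350097656), 5.350773334503174) pitch fit [-0.019 -0.002  0.1  ] 0.09424128488396438
front along u: board [0.3417 0.3435]
side cell 644 ((472.1995849609375, 98.76242065429688), (55.81259536743164, 168.32847595214844), 8.01712703704834) pitch fit [-0.007  0.01   0.098] 0.09628017809979218
front along u: board [0.3507 0.3513]
scene post upper px 13 [0.3976 0.1886 0.0848]
scene post upper px 15 [0.5198 0.2013 0.0865]
side post upper px 59 [0.394  0.1936 0.0841]
side post upper px 45 [0.5164 0.2068 0.0841]
```

View pics/c5.png

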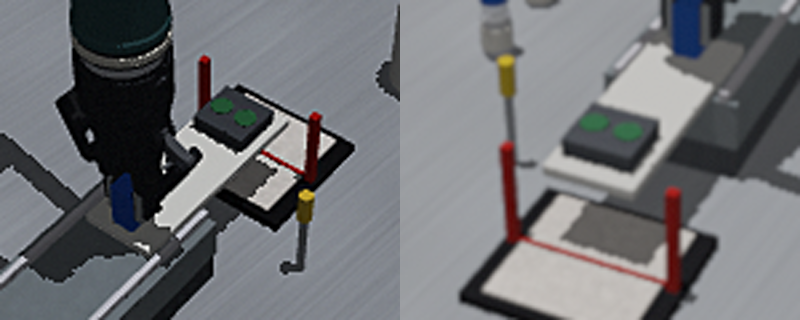

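The left crop shows the board reaching towards the posts with its front edge near (285,130), and the red line below it. The right crop shows its front face at about (595,185), still short of the posts. I now measure front edge and red line carefully by rays on planes in both views.

```bash
cat > e.py <<'E'
from m import *
u=np.array([-.1045,.9945,0]);w=np.array([.9945,.1045,0]);o=np.array([.4965,-.1553,0])
A=np.arange(.31,.39,.0005)
for n in("scene","side"):
    im,d,K,C=load(n); g=cv2.cvtColor(im,cv2.COLOR_RGB2GRAY).astype(np.float32); red=im[...,0].astype(np.float32)-im[...,1]
    def prof(I,b,z):
        px=np.array([proj(K,C,o+a*u+b*w+[0,0,z]) for a in A],np.float32); return cv2.remap(I,px[:,0],px[:,1],cv2.INTER_LINEAR).ravel(), px
    st={}
    for nm,I,bs in(("line",red,np.arange(-.056,.057,.008)),("top",g,np.arange(-.03,.031,.006)),("bot",g,np.arange(-.03,.031,.006))):
        z={"line":.012,"top":.080,"bot":.070}[nm]; r=[]
        for b in bs:
            p,_=prof(I,b,z)
            if nm=="line":
                i=p.argmax(); c=p-p[max(i-8,0):i+9].min()
                sl=slice(max(i-6,0),i+7); r.append((round(b,3),round(float((A[sl]*c[sl]).sum()/c[sl].sum()),4),int(p[i])))
            else:
                gr=np.gradient(cv2.GaussianBlur(p,(1,9),0).ravel()); i=abs(gr).argmax(); r.append((round(b,3),round(A[i],4),round(float(gr[i]),1)))
        print(n,nm,r,"median",np.median([x[1] for x in r]))
E
python3 e.py
```

```text
scene line [(np.float64(-0.056), 0.3666, 1), (np.float64(-0.048), 0.3768, 1), (np.float64(-0.04), 0.3662, 1), (np.float64(-0.032), 0.3219, 1), (np.float64(-0.024), 0.3148, 0), (np.float64(-0.016), 0.3169, 0), (np.float64(-0.008), 0.3579, 0), (np.float64(0.0), 0.3462, 0), (np.float64(0.008), 0.3524, 132), (np.float64(0.016), 0.3528, 97), (np.float64(0.024), 0.3522, 98), (np.float64(0.032), 0.3526, 113), (np.float64(0.04), 0.3521, 106), (np.float64(0.048), 0.3522, 140), (np.float64(0.056), 0.3628, 48)] median 0.3524
scene top [(np.float64(-0.03), np.float64(0.346), 14.7), (np.float64(-0.024), np.float64(0.354), 16.8), (np.float64(-0.018), np.float64(0.3545), 17.3), (np.float64(-0.012), np.float64(0.349), -26.2), (np.float64(-0.006), np.float64(0.349), -27.0), (np.float64(-0.0), np.float64(0.349), -28.5), (np.float64(0.006), np.float64(0.349), -22.0), (np.float64(0.012), np.float64(0.349), -21.5), (np.float64(0.018), np.float64(0.3495), -21.4), (np.float64(0.024), np.float64(0.349), -20.8), (np.float64(0.03), np.float64(0.349), -19.5)] median 0.349
scene bot [(np.float64(-0.03), np.floa
[... 1397 characters left out ...]
35), 13.2), (np.float64(0.018), np.float64(0.3335), 12.4), (np.float64(0.024), np.float64(0.3345), 11.2), (np.float64(0.03), np.float64(0.3305), 10.0)] median 0.3345
side bot [(np.float64(-0.03), np.float64(0.3625), 4.6), (np.float64(-0.024), np.float64(0.341), -6.0), (np.float64(-0.018), np.float64(0.323), 9.9), (np.float64(-0.012), np.float64(0.3235), 10.8), (np.float64(-0.006), np.float64(0.323), 11.9), (np.float64(-0.0), np.float64(0.3225), 11.8), (np.float64(0.006), np.float64(0.3225), 12.0), (np.float64(0.012), np.float64(0.322), 13.7), (np.float64(0.018), np.float64(0.322), 12.6), (np.float64(0.024), np.float64(0.322), 11.9), (np.float64(0.03), np.float64(0.3225), 11.5)] median 0.3225
```

Emit:
{"name": "carry_out", "arguments": {"plan": "1 0 0 0 -1; 2.5 0 0 0 -1; 4 0 0 0 -1; 4.5 0 0 0 -1; 4.5 0 0 0 -1; 4.5 0 0 0 -1; 4.5 0 0 0 -1; 4.5 0 0 0 -1"}}

```text
t: 14.35
eef_pos: [0.4789, 0.0185, 0.0904]
orientation: [[-0.104, 0.995, 0.004], [0.995, 0.104, -0.005], [-0.005, 0.003, -1.0]]
ft_force: [0.1, -6.3, 10.1]
gripper_width: 0.0207
grip_force: 112.6
```

```bash
python3 b.py; python3 - <<'E'
from m import *
u=np.array([-.1045,.9945,0]);w=np.array([.9945,.1045,0]);o=np.array([.4965,-.1553,0])
A=np.arange(.325,.385,.0005)
for n in("scene","side"):
    im,d,K,C=load(n); g=cv2.cvtColor(im,cv2.COLOR_RGB2GRAY).astype(np.float32); Q=[]
    for b in np.arange(-.008,.031,.004):
        px=np.array([proj(K,C,o+a*u+b*w+[0,0,.08]) for a in A],np.float32); Q.append(cv2.remap(g,px[:,0],px[:,1],cv2.INTER_LINEAR).ravel())
    gr=np.gradient(cv2.GaussianBlur(np.median(Q,0)[None],(5,1),0).ravel())
    print(n,[(round(A[i],4),round(float(gr[i]),1)) for i in range(1,len(A)-1) if abs(gr[i])>1 and abs(gr[i])>=abs(gr[i-1]) and abs(gr[i])>abs(gr[i+1])])
im=load("side")[0]; save("c6.png",cv2.resize(im[220:310,230:330],(700,600),interpolation=cv2.INTER_CUBIC))
E
```

```text
{'t': np.float64(14.35), 'eef_pos': array([0.4789, 0.0185, 0.0904]), 'ft_force': array([ 0.0854, -6.2555, 10.0916]), 'torque': array([-1.0607,  0.1828,  0.0761])}
scene cell 379 ((471.1567077636719, 93.11622619628906), (54.340965270996094, 178.69627380371094), 5.050005912780762) pitch fit [-0.021  0.013  0.1  ] 0.09397896964387835
front along u: board [0.3439 0.3482]
side cell 644 ((469.68701171875, 100.56541442871094), (54.945926666259766, 171.83961486816406), 5.592014312744141) pitch fit [-0.01   0.014  0.099] 0.09610760324703647
front along u: board [0.3544 0.3549]
scene [(np.float64(0.3335), -1.8), (np.float64(0.349), -7.5), (np.float64(0.354), 17.4), (np.float64(0.359), -1.3)]
side [(np.float64(0.326), -1.6), (np.float64(0.3385), 13.5), (np.float64(0.356), -6.6), (np.float64(0.3635), 4.2), (np.float64(0.369), -5.6), (np.float64(0.3735), 9.0), (np.float64(0.377), 1.7), (np.float64(0.382), -1.1)]
```

View pics/c6.png

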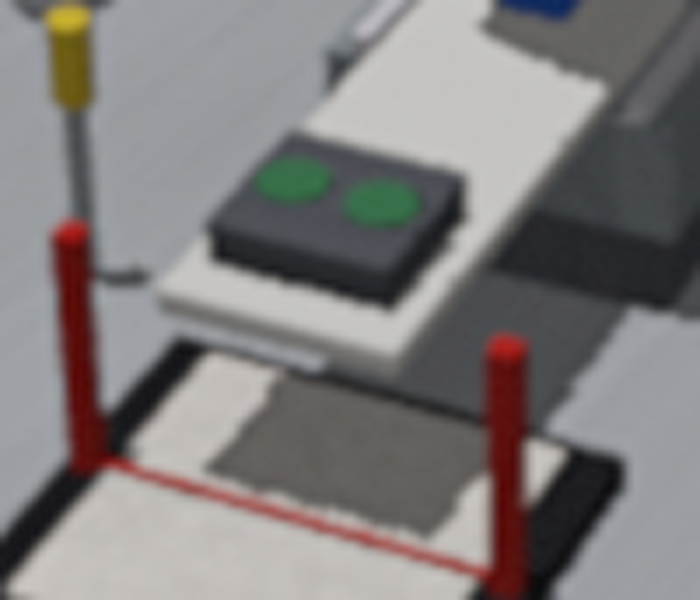

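The crop shows the board's front top edge running from (160,292) to (400,355). The line between the posts at that height runs through (160,291) and (400,353), so it is level. The ray measurements agree to about 2 mm.

Emit:
{"name": "carry_out", "arguments": {"plan": "0 0 0 0 -1; 0 0 0 0 -1; 0 0 0 0 -1; 0 0 0 0 -1; 0 0 0 0 -1"}}

```text
t: 14.95
eef_pos: [0.4789, 0.0185, 0.0904]
orientation: [[-0.104, 0.995, 0.004], [0.995, 0.104, -0.005], [-0.005, 0.003, -1.0]]
ft_force: [1.0, -5.2, 9.3]
gripper_width: 0.0205
grip_force: 112.6
```

```bash
python3 -c "
from workcell import *
s=state();print(s['eef_pos'],s['ft_force'],s['grip_force']);print(close_job())"
```

```text
[0.47887483 0.01848114 0.09035077] [ 0.9734647  -5.15386188  9.26114058] 112.60749220848083
the job is handed in; nothing more can be done
None
```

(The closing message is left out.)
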